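Load the gear into the kitting carousel and index it

ROBOT

A 6-joint arm with a two-finger parallel gripper is mounted at the origin on a cart in front of the work surface, level with it; the furniture and walls round the work are solid. World frame = base frame: x ahead of the robot, y to its left, z up, the work surface at z = 0. Lengths are in m, angles in rad, forces in N, time in s.
With the tool pointing down it reaches from about 0.3 to 0.875 m from the base axis. Payload 6.4 kg.
Tool frame: the origin (TCP) lies on the centre line of the jaws, within the pads' length; the fingertips stand 25 mm ahead of it and the grasp point (between the pads) lies 6 mm ahead of it (ctrl.tips_ahead is the z of the fingertips in the tool frame, in m); z points along the fingers, x is the direction in which the jaws open and shut, and the axes are right-handed (so a half turn about z gives the same grasp; the last joint's range is limited). The gripper opens to 85 mm and grips with 20 to 120 N. Pads are 22 mm wide; open, the fingers measure 114 mm over their backs; the gripper's body (76 mm by 85 mm) begins 54 mm behind the grasp point. The pads swing forward as they close: fully open they stand 13 mm farther back than shut.
Start: joints at [0.97, 0.181, 1.607, -0, 1.354, -0.206], TCP at [0.221, 0.531, 0.256] pointing down, gripper open.
Joint ranges: [-2.99, 2.99], [-0.89, 2.07], [0.3, 2.58], [-1.14, 4.28], [0, 2.63], [-3.12, 3.12]. Speed limits (rad/s): [2.57, 2.57, 3.01, 3.14, 3.14, 3.14].

INTERFACE

Orientations are given as a unit quaternion [w, x, y, z].
In Python, from bench import ctrl gives the robot as it stands.
- The arm moves only by the shell command python3 -m pendant 'ROWS'. ROWS is JSON, a list that holds one entry, the list of rows, each a list of 7 numbers: the shift along the tool's x, y, z in m, then the turn, a rotation vector about the tool's x, y, z in rad, then the closure, from -1 (fully open) to 1 (shut). A call has 1 to 10 rows; each row shifts and turns the commanded pose from where the row before left it, along the tool's axes as they then stand; what a row does not reach is not made up. A row lasts 1/10 s, in which the tool goes at most 50 mm and 8.59 degrees, less where a joint would pass 70% of its speed; a pose out of reach is approached as far as the arm can. A call with a gripper value outside its range is refused whole. The fingers move at their own pace and stop on an object; the grip force is fixed at half the most. Time passes only in rows, so rows that do not move let the fingers close. It gives the time, the measured TCP pose, the force and the opening at its end, in the units of the state.
- ctrl.get_obs(): the state, without advancing time (a new reading comes with each control period).
- ctrl.camera(name): name is "scene" or "side" or "wrist"; returns (picture, depth): 384x512x3 uint8, red, green, blue; 384x512 float32, m along the optical axis (not along the pixel's ray), 0 where there is no reading.
- ctrl.calibration(name): a dict with "fov_y" (degrees; the focal length in pixels is half the picture's height over the tangent of half this angle, whatever the lens; pixels are square), "cx", "cy" (the principal point, pixels), "camera_from_world" (4x4, takes a point from world to camera coordinates). Camera axes: x right, y down, z forward; pixel columns grow to the right and rows downward; lengths in m; the calibration is good to about 2 mm. A picture is of the moment at which its call begins: read the wrist's pose just before it. calibration takes no time and is no camera call; for the wrist camera it gives the pose at the moment of the call.
- ctrl.hand_in(): hands the job in, once; it reports no verdict.
The state is a dict: "time_s": time; "q": joint angles; "dq": joint speeds; "joint_efforts": joint torques, N m; "eef_pos": TCP position; "eef_rot": TCP orientation; "wrist_force": force on the tool from outside, world axes, zero at the start; "torque": the same for the moment, N m; "opening": opening from 0.0 (shut) to 1.0 (fully open).
Only numpy, scipy, OpenCV 4.12 (cv2) and the standard library are available. Lean on these libraries where they do the work, as an engineer would, in place of code of your own. Each camera call takes 0.05 s, during which the arm holds its last target.

TASK

Lay the spur gear flat, hub up, in the empty nest of the kitting carousel that stands at the fixed loading pointer, and let go of it. Then turn the carousel, which has a grip bar at its centre, just one click clockwise (seen from above) and no farther, so that the gear moves on in its nest and the next nest comes to the pointer; leave the wheel resting in that click.

Things in the scene. Friction and masses are not known exactly. Their poses are not given: they have to be found in the camera images.
- gear_centre (a point): Loose steel spur gear to load, lying flat on the bench, hub up: toothed disc 49 mm across, 12 mm thick, plus a plain round hub 23 mm across on top rising 9 mm more (21 mm in all). Point on its axis, 10.5 mm above its underside; z up along the axis. A ball bearing of like size (52 mm across, 15 mm high, no teeth or hub) and a V-block near it are not wanted.
- nest (a point): Nest to load: shallow round grey cup on the wheel, at the start at the base's fixed dark steel pointer. Point: centre of its inner floor, 32 mm above the bench; moves with the wheel; z up; the wheel's axis is 82 mm along its +x. Inside 54 mm wide at the floor, flaring to 65 mm at the rim, 7 mm up; wall 4 mm. Six such nests on the wheel; the next one clockwise already holds a bearing.
- grip_bar (a point): Black bar at the wheel's centre, to turn it by: 14 mm thick along its own x, 56 mm long along its own y, top 90 mm and lower edge 58 mm above the bench, on a post 24 mm thick. Point in the bar's middle on the wheel's axis, 76 mm above the bench; turns with the wheel; z up. The bar lies square to the line from the axis to the nest.
- wheel (a joint): Turn of the wheel (122 mm radius, top 30 mm above the bench; base fixed to the bench) about its upright axis in rad: 0 at the start, growing clockwise seen from above. A spring detent holds it at every click of 60 degrees (1.047 rad). The hump half-way takes about 0.2 N m; past it the wheel is drawn into the next click and stays.
Things that resemble listed ones, but are neither listed nor needed, are in the scene too. What is shaped like the part that bears gear_centre but blue or purple is not meant.

How it is judged:
On the way:
1. the gear lies flat, hub up, in the nest at the loading pointer and is let go, the wheel still in its first click (horizontal distance between gear_centre and nest below 0.008 m and z of gear_centre in the frame of nest below 0.014 m and angle between gear_centre's own z axis and vertical below 0.17 rad and value of joint wheel between -0.2 and 0.2 rad and contact force between the fingers and gear below 0.1 N), for 0.2 s.
At the end, for the whole second after the job is handed in: The gear lies flat (within 10 degrees), hub up, in the same nest (its centre within 8 mm of the nest's centre and down on the nest's floor within 3.5 mm), and the wheel rests one click (60 degrees, within 10) clockwise of where it started (horizontal distance between gear_centre and nest below 0.008 m and z of gear_centre in the frame of nest below 0.014 m and angle between gear_centre's own z axis and vertical below 0.17 rad and value of joint wheel between 0.87 and 1.22 rad and velocity of joint wheel between -0.05 and 0.05 rad/s); the robot touches nothing.
It fails at once if the wheel is turned past the one click, over the hump of the next (85 degrees or more) (value of joint wheel above 1.48 rad).
It fails at once if the wheel is turned anticlockwise, over the hump (25 degrees or more) (value of joint wheel below -0.44 rad).
It also fails if it takes over 54 s, if anything falls off the work surface, if the arm or the gripper's body presses on something with over 40 N, if the wrist force passes 120 N, or if a joint passes its speed limit or range.

## Working session

There is one attempt and no reset: what is moved stays moved. The work goes in short steps, Python scripts to look and compute and a shell command to move; the robot and the scene stay as the last step left them, time stands still between calls to the robot, and variables do not carry over. Pictures are saved under pics/ and viewed, and the job is handed in when it is done.

```bash
ls; mkdir -p pics
cat > h.py <<'E'
import numpy as np, cv2
from bench import ctrl
def shot(name,tag):
    cal=ctrl.calibration(name); im,d=ctrl.camera(name)
    cv2.imwrite(f'pics/{tag}.png',im[:,:,::-1]); np.savez(f'pics/{tag}.npz',im=im,d=d,T=cal['camera_from_world'],k=[cal['fov_y'],cal['cx'],cal['cy']])
def load(tag):
    z=np.load(f'pics/{tag}.npz'); return z['im'],z['d'],z['T'],z['k']
def ray(tag,u,v,z):
    im,d,T,k=load(tag); f=im.shape[0]/2/np.tan(np.radians(k[0])/2)
    r=np.array([(u-k[1])/f,(v-k[2])/f,1]); R=T[:3,:3]; o=-R.T@T[:3,3]; w=R.T@r
    return o+w*(z-o[2])/w[2]
def dpt(tag,u,v):
    im,d,T,k=load(tag); f=im.shape[0]/2/np.tan(np.radians(k[0])/2)
    D=d[int(v),int(u)]; R=T[:3,:3]; return R.T@(np.array([(u-k[1])/f*D,(v-k[2])/f*D,D])-T[:3,3])
def proj(tag,p):
    im,d,T,k=load(tag); f=im.shape[0]/2/np.tan(np.radians(k[0])/2)
    c=T[:3,:3]@np.array(p)+T[:3,3]; return c[0]/c[2]*f+k[1],c[1]/c[2]*f+k[2]
E
python3 - <<'E'
from h import *
for n in ['scene','side','wrist']: shot(n,n+'0')
print(ctrl.get_obs(),ctrl.tips_ahead)
for n in ['scene','side','wrist']:
    im,d,T,k=load(n+'0'); print(n,k,-T[:3,:3].T@T[:3,3])
E
```

```text
pics
{'time_s': 0.15, 'q': array([ 9.69684276e-01,  1.81438375e-01,  1.60775711e+00,  1.53338879e-05,
        1.35376763e+00, -2.06287114e-01]), 'dq': array([-3.01257219e-04, -4.77472863e-04, -3.38462651e-03, -1.31416580e-03,
        6.84356884e-04, -1.55149968e-05]), 'joint_efforts': array([ 3.77495271e-04, -4.45259678e+01, -3.51691675e+01, -1.24397061e-04,
        5.88790368e-03, -3.50632683e-05]), 'eef_pos': array([0.22092883, 0.53045835, 0.25556308]), 'eef_rot': array([ 2.48298383e-04,  8.32060397e-01,  5.54684619e-01, -6.38702842e-04]), 'wrist_force': array([ 0.48003956, -0.12193065, -0.62351296]), 'torque': array([ 0.02139037,  0.03064236, -0.05342174]), 'opening': 0.9959943789495517} 0.025
scene [ 45.13166721 256.40759408 196.61881566] [-0.12625797 -0.99571971  0.71386465]
side [ 46.22014183 251.71607736 183.27136388] [0.471262   0.77304023 0.66399824]
wrist [ 65.83385632 254.32359807 195.19595686] [0.14432838 0.56186307 0.37241403]
```

View pics/scene0.png

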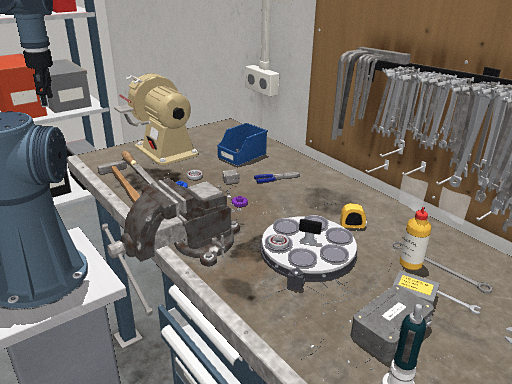

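View pics/side0.png

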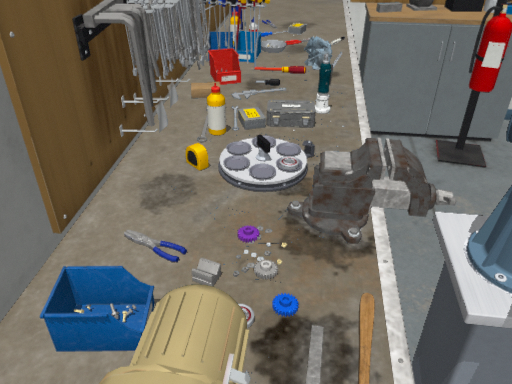

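View pics/wrist0.png

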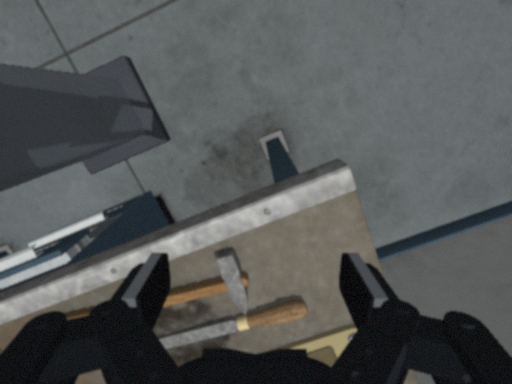

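Run:
```python
from h import *
a=cv2.imread('pics/side0.png')
cv2.imwrite('pics/c1.png',cv2.resize(a[120:200,205:325],None,fx=6,fy=6,interpolation=cv2.INTER_CUBIC))
cv2.imwrite('pics/c2.png',cv2.resize(a[220:330,180:310],None,fx=5,fy=5,interpolation=cv2.INTER_CUBIC))
a=cv2.imread('pics/scene0.png')
cv2.imwrite('pics/c3.png',cv2.resize(a[205:300,250:370],None,fx=6,fy=6,interpolation=cv2.INTER_CUBIC))
for u,v,z in [(265,268,.021),(246,313,.015),(207,272,.02),(263,163,.03),(263,143,.09),(309,147,.04),(287,149,.032),(248,233,.02)]: print(u,v,ray('side0',u,v,z),dpt('side0',u,v))
for u,v,z in [(310,245,.03),(296,283,.03),(303,258,.032),(311,226,.085),(239,200,.02)]: print(u,v,ray('scene0',u,v,z),dpt('scene0',u,v))
```

```text
265 268 [0.53509249 0.11544637 0.021     ] [0.53512592 0.11510206 0.02066333]
246 313 [0.5568795  0.22860955 0.015     ] [0.55723209 0.22636747 0.01232729]
207 272 [0.64852496 0.14156183 0.02      ] [0.64901607 0.1398123  0.01821578]
263 163 [ 0.58529609 -0.2763065   0.03      ] [ 0.58519244 -0.27535272  0.03057626]
263 143 [ 0.58657179 -0.27972654  0.09      ] [ 0.58767111 -0.28976324  0.08452771]
309 147 [ 0.46379452 -0.36591434  0.04      ] [ 0.4636683  -0.38516521  0.02945304]
287 149 [ 0.52583422 -0.35990808  0.032     ] [ 0.52569677 -0.3570546   0.03359178]
248 233 [0.58490492 0.01093985 0.02      ] [0.5854925  0.00699953 0.01667031]
310 245 [ 0.57820766 -0.3203904   0.03      ] [ 0.57731134 -0.32124965  0.03087011]
296 283 [ 0.45042643 -0.40998231  0.03      ] [ 0.4597855  -0.40047631  0.01890149]
303 258 [ 0.524789   -0.35212261  0.032     ] [ 0.52397546 -0.35292684  0.03285205]
311 226 [ 0.57980327 -0.31647056  0.085     ] [ 0.58420283 -0.31223807  0.08108147]
239 200 [ 0.57592097 -0.01315802  0.02      ] [ 0.5796265  -0.00797284  0.01633834]
```

View pics/c1.png

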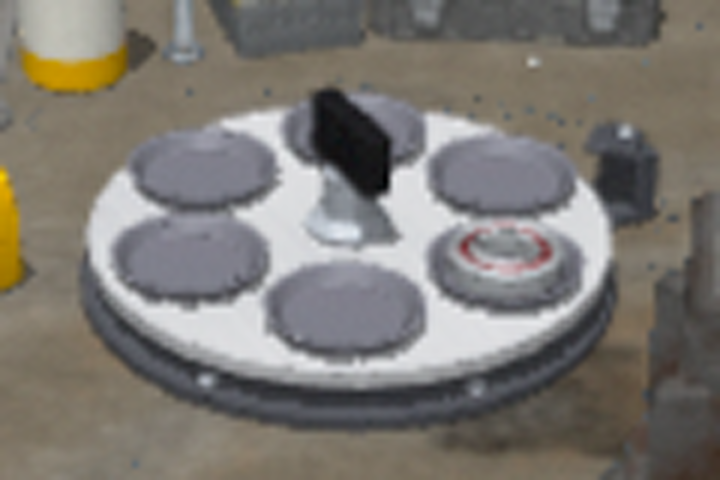

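View pics/c2.png

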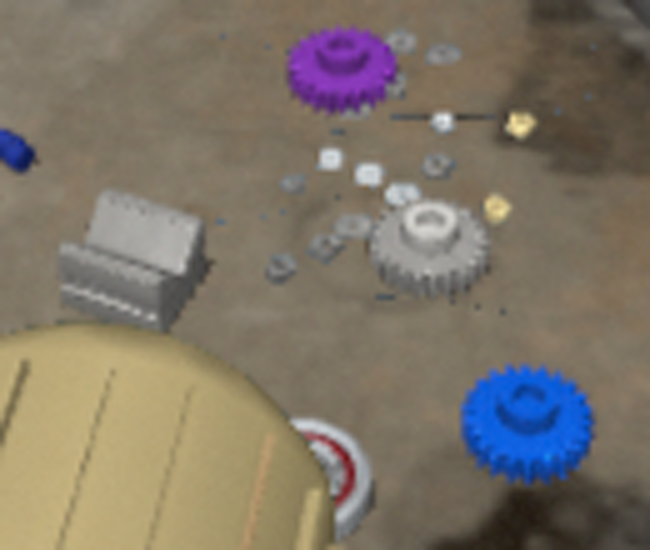

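View pics/c3.png

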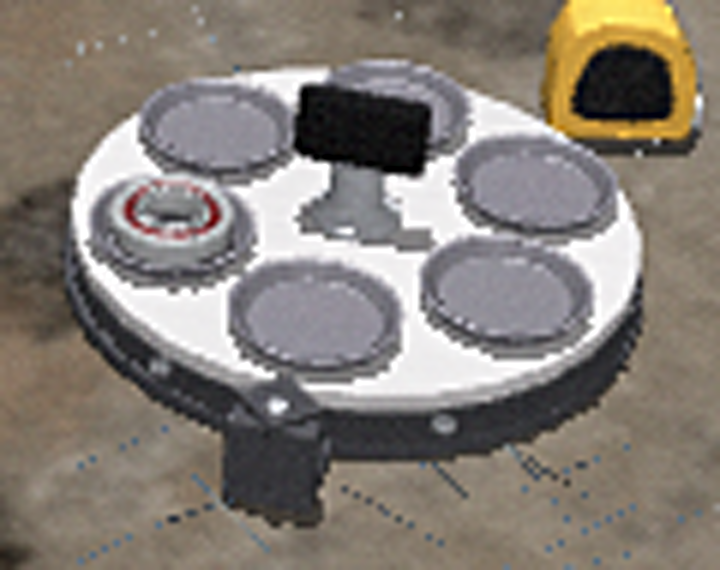

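```bash
cat >> h.py <<'E'
def circ(P):
    P=np.asarray(P)[:,:2]; A=np.c_[2*P,np.ones(len(P))]
    for _ in range(4):
        s,*_r=np.linalg.lstsq(A,(P**2).sum(1),rcond=None); c=s[:2]; r=np.sqrt(s[2]+c@c)
        e=abs(np.hypot(*(P-c).T)-r); m=e<max(2.0*np.median(e),5e-4); P=P[m];A=A[m]
    return c,r,len(P),e.mean()
def cpts(tag,mask,z):
    cs,_=cv2.findContours(mask.astype(np.uint8),cv2.RETR_EXTERNAL,cv2.CHAIN_APPROX_NONE)
    c=max(cs,key=cv2.contourArea)[:,0]; return np.array([ray(tag,u,v,z) for u,v in c])
E
python3 - <<'E'
from h import *
for tag,(x0,x1,y0,y1) in {'side0':(205,325,120,200),'scene0':(250,370,205,300)}.items():
    im,d,T,k=load(tag); hsv=cv2.cvtColor(im,cv2.COLOR_RGB2HSV).astype(int)
    roi=np.zeros(im.shape[:2],bool); roi[y0:y1,x0:x1]=1
    # 3D of every px
    f=im.shape[0]/2/np.tan(np.radians(k[0])/2); v,u=np.mgrid[:384,:512]
    W=(np.stack([(u-k[1])/f*d,(v-k[2])/f*d,d],-1)-T[:3,3])@T[:3,:3]
    m=roi&(W[...,2]>.022)&(W[...,2]<.05)&(np.hypot(W[...,0]-.58,W[...,1]+.312)<.135)
    print(tag,'disc', circ(cpts(tag,m,.03)), W[m].mean(0))
    b=roi&(W[...,2]>.055)&(hsv[...,2]<70)&(np.hypot(W[...,0]-.58,W[...,1]+.312)<.06)
    P=W[b]; print('bar',b.sum(),P.mean(0),P.min(0),P.max(0))
    t=cpts(tag,b,.09); r=cv2.minAreaRect(np.argwhere(b)[:,::-1].astype(np.float32)); print(r)
    g=(roi&(hsv[...,2]<175)&(abs(W[...,2]-.034)<.008)&(hsv[...,2]>100)).astype(np.uint8)
    n,l,s,c=cv2.connectedComponentsWithStats(g)
    for i in range(1,n):
        if s[i,4]>60:
            print('nest',s[i],circ(cpts(tag,l==i,.039)),ray(tag,*c[i],.035))
E
```

```text
side0 disc (array([ 0.5895694 , -0.29878453]), np.float64(0.12248475888685312), 94, np.float64(0.001002260131153255)) [ 0.5864035  -0.28360993  0.03356015]
bar 155 [ 0.5883247  -0.29590891  0.07996439] [ 0.5703745  -0.32468777  0.0617647 ] [ 0.60801929 -0.27527615  0.09304757]
((262.75, 143.75), (19.091880798339844, 9.899494171142578), 45.0)
nest [263 136  38  21 352] (array([ 0.53183458, -0.35786175]), np.float64(0.046467725214035326), 72, np.float64(0.00595324139558239)) [ 0.53426259 -0.36472209  0.035     ]
nest [223 140  53  41 945] (array([ 0.61018519, -0.28592095]), np.float64(0.08713449654621173), 128, np.float64(0.01699117412676132)) [ 0.62972639 -0.26954344  0.035     ]
nest [276 158  26  15 141] (array([ 0.51446185, -0.26294917]), np.float64(0.03607953955249471), 47, np.float64(0.0017171042117948463)) [ 0.51449956 -0.25971684  0.035     ]
scene0 disc (array([ 0.58492442, -0.30677256]), np.float64(0.12335060911053475), 157, np.float64(0.0012726832089747287)) [ 0.57284703 -0.32127116  0.03365789]
bar 268 [ 0.58447966 -0.30844444  0.07851856] [ 0.56634206 -0.33126109  0.05959012] [ 0.60591465 -0.28333005  0.09293287]
((309.8800354003906, 226.1599884033203), (22.181795120239258, 12.343096733093262), 10.30484676361084)
nest [ 299  215   54   51 1069] (array([ 0.62483905, -0.32974312]), np.float64(0.07387549164990219), 245, np.float64(0.023292716695599753)) [ 0.62594122 -0.34762097  0.035     ]
nest [273 218  27  18 327] (array([ 0.57554995, -0.22850228]), np.float64(0.03758734670043322), 29, np.float64(0.0006835999256798582)) [ 0.57997753 -0.22362294  0.035     ]
nest [264 235  53  34 623] (array([ 0.50296033, -0.32638238]), np.float64(0.05515891761253559), 121, np.float64(0.012862997703734811)) [ 0.51622081 -0.33372146  0.035     ]
```

Run:
```python
from h import *
# heightmap
x0,y0,r=0.1,-.6,.05
H=np.full((18,26),-1.)
for tag in ['side0','scene0']:
    im,d,T,k=load(tag); f=im.shape[0]/2/np.tan(np.radians(k[0])/2); v,u=np.mgrid[:384,:512]
    W=((np.stack([(u-k[1])/f*d,(v-k[2])/f*d,d],-1)-T[:3,3])@T[:3,:3])[d>0]
    W=W[(W[:,2]<.45)]
    i=((W[:,0]-x0)/r).astype(int); j=((W[:,1]-y0)/r).astype(int); ok=(i>=0)&(i<18)&(j>=0)&(j<26)
    np.maximum.at(H,(i[ok],j[ok]),W[ok,2])
print('      '+' '.join(f'{y0+r*j:5.2f}' for j in range(26)))
for i in range(18): print(f'{x0+r*i:5.2f} '+' '.join(f'{100*h:5.0f}' for h in H[i]))
im,d,T,k=load('wrist0'); print(T[:3,:3]); 
for z in (0.256,.231): print(proj('wrist0',[.2209,.5305,z]))
```

```text
-0.60 -0.55 -0.50 -0.45 -0.40 -0.35 -0.30 -0.25 -0.20 -0.15 -0.10 -0.05  0.00  0.05  0.10  0.15  0.20  0.25  0.30  0.35  0.40  0.45  0.50  0.55  0.60  0.65
 0.10  -100  -100  -100  -100  -100  -100     0  -100     0    34    37    39    39     6     0     0  -100  -100  -100  -100  -100  -100  -100  -100  -100  -100
 0.15  -100  -100  -100  -100  -100  -100     1     3    11    12    12    11    -0     0    -0    -0  -100  -100  -100  -100  -100    45    45  -100  -100  -100
 0.20  -100  -100  -100  -100  -100  -100  -100  -100    17    18    18  -100  -100  -100  -100  -100  -100  -100   -89   -89   -89    45    45    34  -100  -100
 0.25     1     0     0     1     1     1     1     1    19    19    19    19     0     0     1     0     1     1     1     1     1     1    45    34     1  -100
 0.30     1     0     0     0     0     0     0     3    18    19    19    18     0     0     0     2     2     2     2     2     3     3     1     0     0   -89
 0.35     2     1     0     1     0     0     1     7    17    17    17     3     0     0     0     2     2     2     2     3     3   
[... 1517 characters left out ...]
  43    43    43    45    45    45     0     0     1     0     1     1    10    10    10     0     0     0     0     0     1  -100
 0.90    44    45    44    44    44    44    45    45    45    45    42     0     1     1     0     0     1     0     0     0     0  -100     0     1     1  -100
 0.95    34    45    45    45    45    45    45    45    45    45    45    45    45    45    45     1     1     1    27    30    45    27     0     0     0  -100
[[ 0.38535297  0.92276849 -0.00118076]
 [ 0.87501665 -0.36500466  0.3179897 ]
 [ 0.2929999  -0.12357147 -0.94809343]]
(np.float64(255.85061469763792), np.float64(285.09856074155664))
(np.float64(255.6795345361474), np.float64(257.1111603009188))
```

```bash
python3 -m pendant '[[[-0.022,0.037,0,0,0,0,-1],[-0.022,0.037,0,0,0,0,-1],[-0.022,0.037,0,0,0,0,-1],[-0.022,0.037,0,0,0,0,-1],[-0.022,0.037,0,0,0,0,-1],[-0.022,0.037,0,0,0,0,-1],[-0.022,0.037,0.01,0,0,0,-1],[-0.022,0.037,0.01,0,0,0,-1],[-0.022,0.037,0.01,0,0,0,-1],[-0.022,0.037,0.01,0,0,0,-1]]]'
python3 -m pendant '[[[-0.022,0.037,0.01,0,0,0,-1],[-0.022,0.037,0.01,0,0,0,-1],[0,0,0.015,0,0,0.128,-1],[0,0,0.015,0,0,0.128,-1],[0,0,0,0,0,0.128,-1],[0,0,0,0,0,0.128,-1],[0,0,0,0,0,0,-1]]]'
python3 - <<'E'
from h import *
shot('wrist','w1'); o=ctrl.get_obs(); print(o['eef_pos'],o['eef_rot'],o['q']); print(proj('w1',[.535,.115,.021]))
E
```

```text
time_s: 1.15
eef_pos: [0.4787, 0.1838, 0.2158]
eef_rot: [-0.0, 0.832, 0.555, 0.0]
wrist_force: [0.0, 0.2, 0.1]
opening: 0.998
time_s: 1.85
eef_pos: [0.5292, 0.1162, 0.1658]
eef_rot: [-0.0, 0.946, 0.325, -0.0]
wrist_force: [-0.6, -0.5, -0.2]
opening: 1.004
[0.52930547 0.11630101 0.16603952] [-1.02849331e-04  9.44965754e-01  3.27169161e-01 -2.29297837e-04] [-2.85672496e-03  2.08046828e-01  1.76981229e+00  4.67175587e-05
  1.16423431e+00 -6.69487853e-01]
(np.float64(259.5516690492929), np.float64(194.38802332209576))
```

View pics/w1.png

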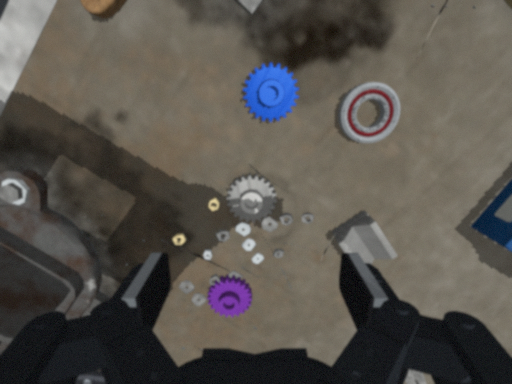

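```bash
cat >> h.py <<'E'
def world(tag):
    im,d,T,k=load(tag); f=im.shape[0]/2/np.tan(np.radians(k[0])/2); v,u=np.mgrid[:384,:512]
    return (np.stack([(u-k[1])/f*d,(v-k[2])/f*d,d],-1)-T[:3,3])@T[:3,:3]
def gear(tag,c,zb=0.0,R=.032):
    W=world(tag); near=np.hypot(W[...,0]-c[0],W[...,1]-c[1])<R
    for lo,hi,zz in ((.0085,.03,.012),(.0165,.03,.021)):
        m=near&(W[...,2]>zb+lo)&(W[...,2]<zb+hi)
        m=cv2.morphologyEx(m.astype(np.uint8),cv2.MORPH_CLOSE,np.ones((3,3)))
        print(lo,m.sum(),circ(cpts(tag,m,zb+zz)),W[m>0].mean(0))
E
python3 - <<'E'
from h import *
a=cv2.imread('pics/w1.png'); cv2.imwrite('pics/w1c.png',cv2.resize(a[155:245,200:320],None,fx=6,fy=6,interpolation=cv2.INTER_CUBIC))
gear('w1',ray('w1',252,200,.02)); print(ray('w1',252,202,.021))
E
```

```text
0.0085 1692 (array([0.53394786, 0.10385919]), np.float64(0.02265183383399073), 190, np.float64(0.0009636517337516531)) [0.53299754 0.10504424 0.01503021]
0.0165 309 (array([0.53352106, 0.10411794]), np.float64(0.010645486799984042), 55, np.float64(0.0002497747933301576)) [0.53365792 0.10400999 0.019908  ]
[0.53407043 0.10473688 0.021     ]
```

View pics/w1c.png

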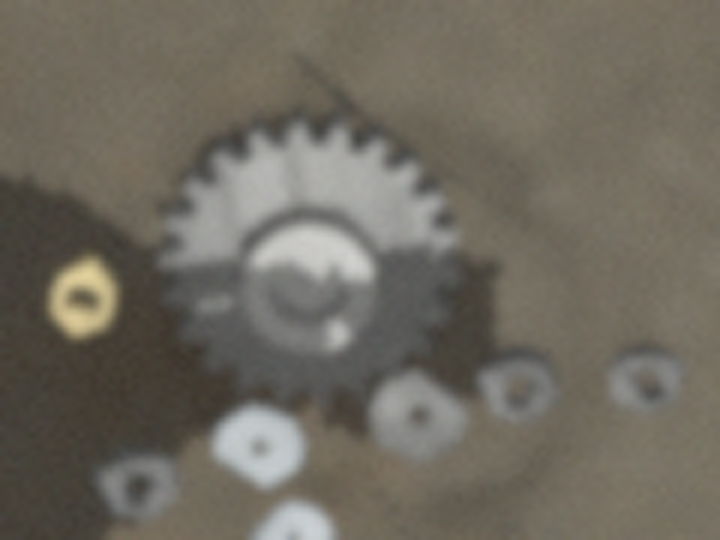

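```bash
python3 -m pendant '[[[-0.002,0.006,0.02,0,0,0,-1],[-0.002,0.006,0.02,0,0,0,-1],[0,0,0.02,0,0,0,-1],[0,0,0,0,0,0,-1],[0,0,0,0,0,0,-1]]]'
python3 - <<'E'
from h import *
shot('wrist','w2'); o=ctrl.get_obs(); print(o['eef_pos'],o['eef_rot'])
gear('w2',[.5335,.104])
a=cv2.imread('pics/w2.png'); p=o['eef_pos']
for z in (.021,p[2]-.025): 
    u,v=proj('w2',[p[0],p[1],z]); cv2.circle(a,(int(u),int(v)),3,(0,0,255),1)
cv2.imwrite('pics/w2m.png',a)
E
```

```text
time_s: 2.4
eef_pos: [0.5336, 0.1045, 0.1064]
eef_rot: [-0.0, 0.945, 0.327, -0.0]
wrist_force: [0.4, -0.2, 0.3]
opening: 0.999
[0.53421155 0.10451517 0.10716764] [1.81061388e-04 9.45131542e-01 3.26689647e-01 4.57650379e-04]
0.0085 2660 (array([0.5336601 , 0.10382315]), np.float64(0.02263485632505979), 248, np.float64(0.0009888363147609737)) [0.53276621 0.10498389 0.01437729]
0.0165 504 (array([0.53354108, 0.1041437 ]), np.float64(0.01075451419396315), 69, np.float64(0.0002127041003731984)) [0.53342145 0.10417677 0.02066594]
```

View pics/w2m.png

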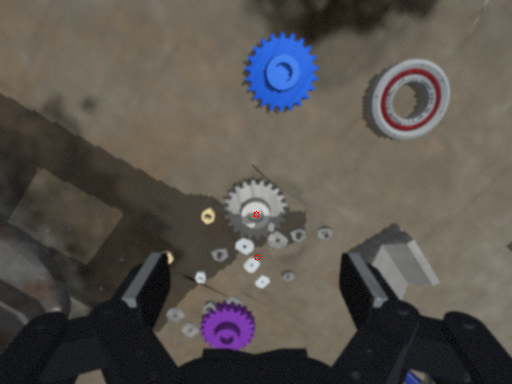

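```bash
python3 -m pendant '[[[0,0,0.015,0,0,0,0.15],[0,0,0.015,0,0,0,0.15],[0,0,0.02,0,0,0,0.15],[0,0,0,0,0,0,0.15],[0,0,0,0,0,0,0.15],[0,0,0,0,0,0,0.15],[0,0,0,0,0,0,0.15]]]'
python3 - <<'E'
from h import *
shot('wrist','w3');shot('side','s3'); o=ctrl.get_obs(); print(o['eef_pos'],o['eef_rot'])
a=cv2.imread('pics/s3.png'); cv2.imwrite('pics/s3c.png',cv2.resize(a[200:320,190:330],None,fx=5,fy=5,interpolation=cv2.INTER_CUBIC))
E
```

```text
time_s: 3.15
eef_pos: [0.5344, 0.1044, 0.0572]
eef_rot: [0.0, 0.945, 0.326, 0.001]
wrist_force: [-0.4, 1.2, 0.7]
opening: 0.422
[0.53428013 0.1044044  0.05707009] [2.58443334e-04 9.45382131e-01 3.25963318e-01 6.89599002e-04]
```

View pics/w3.png

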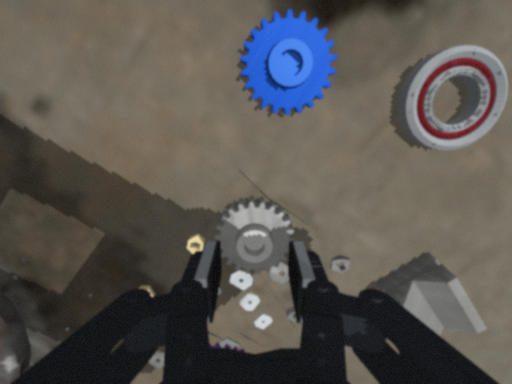

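View pics/s3c.png

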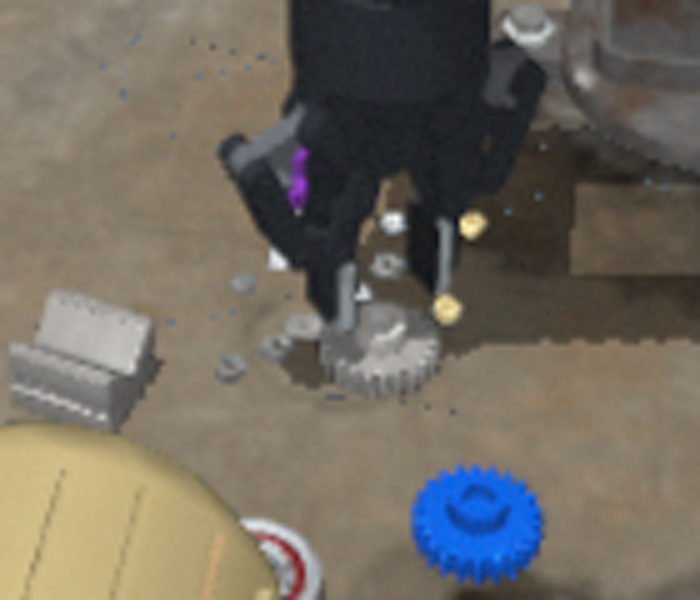

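Run:
```python
from h import *
o=ctrl.get_obs(); p=o['eef_pos']
for t in ('s3','w3'):
    W=world(t); x=np.array([.786,.618]); y=np.array([.618,-.786]); D=W[...,:2]-p[:2]; a=D@x; b=D@y
    for s in (-1,1):
        m=(s*a>.015)&(s*a<.045)&(abs(b)<.013)&(W[...,2]>.022)&(W[...,2]<.09)
        z=W[...,2][m]; print(t,s,m.sum(),np.sort(z)[:12].round(4), np.median((s*a)[m]))
for u,v in [(212,250),(208,250),(301,250),(305,250),(255,238)]: print(u,v,dpt('w3',u,v))
```

```text
s3 -1 252 [0.0336 0.0337 0.0346 0.035  0.0352 0.0367 0.0371 0.0374 0.0374 0.0374
 0.0377 0.0383] 0.01925765233342913
s3 1 216 [0.0339 0.0356 0.0366 0.0373 0.0379 0.0393 0.0404 0.0406 0.0407 0.0407
 0.0408 0.0415] 0.028487848179012547
w3 -1 4469 [0.0322 0.0323 0.0326 0.0327 0.0331 0.0335 0.0335 0.0338 0.0339 0.0339
 0.034  0.0341] 0.0300171266196179
w3 1 4607 [0.0322 0.0326 0.0328 0.0332 0.0335 0.0335 0.0337 0.0338 0.0338 0.0341
 0.0341 0.0342] 0.028883544499184306
212 250 [0.51059101 0.09991056 0.04556921]
208 250 [0.50897641 0.09892206 0.04595341]
301 250 [0.54436379 0.12686421 0.04643222]
305 250 [0.54646012 0.12768883 0.04528291]
255 238 [0.53343434 0.10490182 0.01274273]
```

```bash
python3 -m pendant '[[[0,0,0.009,0,0,0,0.15],[0,0,0.008,0,0,0,0.15],[0,0,0,0,0,0,0.15],[0,0,0,0,0,0,0.3],[0,0,0,0,0,0,0.5],[0,0,0,0,0,0,1],[0,0,0,0,0,0,1],[0,0,0,0,0,0,1],[0,0,0,0,0,0,1],[0,0,0,0,0,0,1]]]'
python3 - <<'E'
from h import *
shot('side','s4'); o=ctrl.get_obs(); print(o['eef_pos'],o['eef_rot'])
a=cv2.imread('pics/s4.png'); cv2.imwrite('pics/s4c.png',cv2.resize(a[200:320,190:330],None,fx=5,fy=5,interpolation=cv2.INTER_CUBIC))
E
```

```text
time_s: 4.25
eef_pos: [0.5338, 0.1044, 0.0394]
eef_rot: [0.0, 0.945, 0.326, 0.0]
wrist_force: [-0.1, -0.1, 1.1]
opening: 0.225
[0.53386155 0.10440149 0.03945296] [6.62508328e-05 9.45395528e-01 3.25925242e-01 1.69283369e-04]
```

View pics/s4c.png

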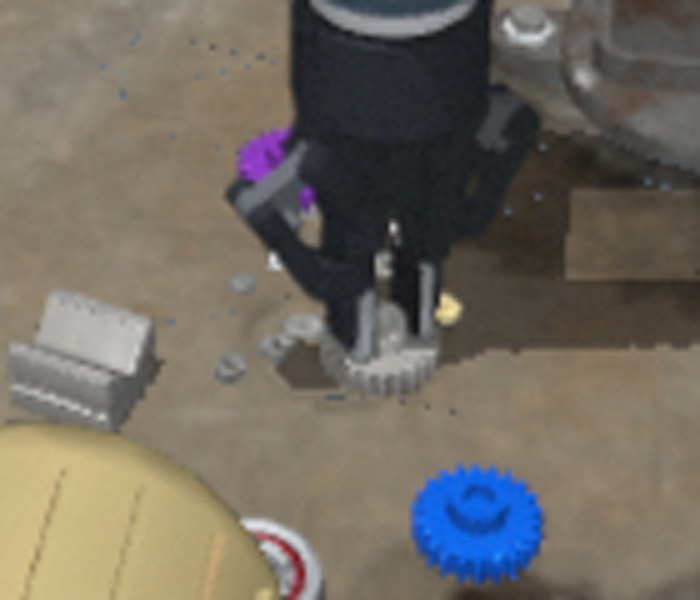

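```bash
python3 -m pendant '[[[0,0,-0.01,0,0,0,1],[0,0,-0.02,0,0,0,1],[0,0,-0.03,0,0,0,1],[0,0,-0.04,0,0,0,1],[0,0,-0.04,0,0,0,1],[0,0,-0.02,0,0,0,1],[0,0,0,0,0,0,1]]]'
python3 - <<'E'
from h import *
shot('wrist','w5'); o=ctrl.get_obs(); print(o['eef_pos'],o['wrist_force'],o['opening'])
E
```

```text
time_s: 5.0
eef_pos: [0.536, 0.1044, 0.2038]
eef_rot: [0.001, 0.945, 0.326, 0.004]
wrist_force: [0.3, -0.7, -1.3]
opening: 0.225
[0.5345736  0.10442144 0.20116877] [ 0.27047333 -0.35027867 -1.44026894] 0.22547629432575095
```

View pics/w5.png

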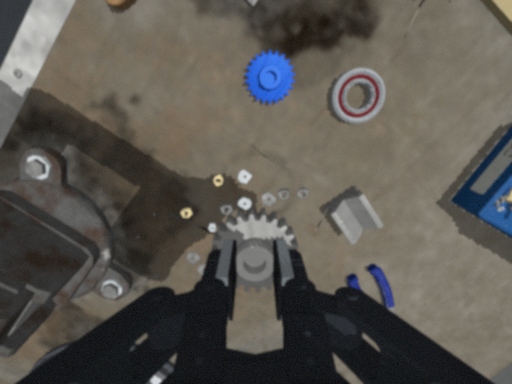

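The gear is in the jaws at (256,255), held by its hub, with the bench spot below it empty. Now on to the carousel.

```bash
python3 -m pendant '[[[-0.012,0.018,0,0,0,0,1],[-0.024,0.036,0,0,0,0,1],[-0.024,0.036,0,0,0,0,1],[-0.024,0.036,0,0,0,0,1],[-0.024,0.036,0,0,0,0,1],[-0.024,0.036,0,0,0,0,1],[-0.024,0.036,0,0,0,0,1],[-0.024,0.036,0,0,0,0,1],[-0.024,0.036,0,0,0,0,1],[-0.024,0.036,0,0,0,0,1]]]'
python3 -m pendant '[[[-0.024,0.036,0,0,0,0,1],[-0.024,0.036,0,0,0,0,1],[-0.012,0.020,0,0,0,0,1],[0,0,0,0,0,0,1],[0,0,0,0,0,0,1],[0,0,0,0,0,0,1]]]'
python3 - <<'E'
from h import *
shot('wrist','w6'); o=ctrl.get_obs(); print(o['eef_pos'],o['eef_rot'],o['q'],o['opening'])
E
```

```text
time_s: 6.05
eef_pos: [0.5637, -0.3064, 0.1966]
eef_rot: [-0.002, 0.945, 0.326, -0.001]
wrist_force: [0.3, 0.2, -1.2]
opening: 0.222
time_s: 6.65
eef_pos: [0.574, -0.4131, 0.1977]
eef_rot: [-0.001, 0.945, 0.326, -0.001]
wrist_force: [-0.3, 0.3, -0.7]
opening: 0.226
[ 0.57424972 -0.41310475  0.19829185] [-9.90793688e-04  9.45181532e-01  3.26543676e-01 -3.43247603e-04] [-7.91020046e-01  5.18575110e-01  1.28482744e+00  2.44255120e-04
  1.34027372e+00 -1.45636543e+00] 0.2283250689525716
```

View pics/w6.png

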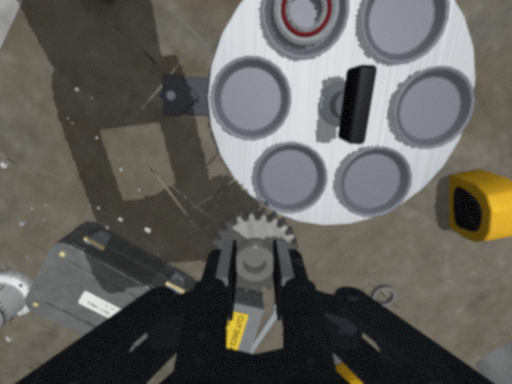

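Run:
```python
from h import *
im,d,T,k=load('w6'); hsv=cv2.cvtColor(im,cv2.COLOR_RGB2HSV).astype(int)
W=world('w6')
print(im[96,251],im[60,251],im[96,251-38],im[96,330],im[140,330])
def fit(mask,z,name):
    n,l,s,c=cv2.connectedComponentsWithStats(mask.astype(np.uint8))
    for i in range(1,n):
        if s[i,4]>600: print(name,c[i].round(1),s[i,4],circ(cpts('w6',l==i,z)))
roi=np.hypot(W[...,0]-.587,W[...,1]+.303)<.125
g=im.mean(-1)
fit(roi&(g>95)&(g<185)&(W[...,2]<.036),.032,'floor')
fit(roi&(g<190)&(g>60)&(W[...,2]>.036)&(W[...,2]<.05),.039,'rim')
fit(roi&(g<190)&(g>60),.039,'all')
fit(roi&(W[...,2]>.022),.03,'disc')
print(circ(cpts('w6',roi&(W[...,2]>.022),.03)))
b=np.hypot(W[...,0]-.587,W[...,1]+.303)<.06; b&=(g<50)&(W[...,2]>.06)
print('bar',W[b].mean(0),b.sum()); t=b&(W[...,2]>.085); print(W[t].mean(0),t.sum()); 
P=W[t][:,:2].astype(np.float32); r=cv2.minAreaRect(P*1000); print(r)
```

```text
[141 143 151] [85 87 94] [125 126 135] [ 97  99 105] [150 154 156]
floor [399.4  25.4] 3314 (array([ 0.58292404, -0.22639572]), np.float64(0.027193015810663343), 113, np.float64(0.0006394837701247752))
floor [249.4 100.3] 3458 (array([ 0.52176253, -0.35501975]), np.float64(0.029183842013347113), 150, np.float64(0.0003338109036872289))
floor [326.7 110.2] 939 (array([ 0.58990442, -0.31142845]), np.float64(0.022375914064511965), 207, np.float64(0.005694954932003442))
floor [429.  109.3] 3262 (array([ 0.65571471, -0.2595344 ]), np.float64(0.028432539935249877), 120, np.float64(0.00024391597762250165))
floor [288.  178.5] 2760 (array([ 0.59681164, -0.38940286]), np.float64(0.029414711580094045), 111, np.float64(0.0003347422874514139))
floor [370.8 182.4] 2688 (array([ 0.66389245, -0.34177795]), np.float64(0.02921399990317169), 104, np.float64(0.0003542572622433536))
rim [305.1  33.8] 915 (array([ 0.5144518 , -0.27221813]), np.float64(0.03289364740603533), 323, np.float64(0.0019593908034828793))
rim [305.2  22.8] 1692 (array([ 0.5166155 , -0.27338894]), np.float64(0.02024348938741027), 32
[... 959 characters left out ...]
275))
all [323.3 155.2] 25587 (array([ 0.59464525, -0.32563969]), np.float64(0.11312235267793393), 1358, np.float64(0.014391809875328015))
all [335.2 107.8] 1859 (array([ 0.59536244, -0.30419283]), np.float64(0.03160891457376375), 168, np.float64(0.002639976831124599))
disc [326.1 177.6] 76859 (array([ 0.69054952, -0.40192939]), np.float64(0.2177485133937876), 686, np.float64(0.017103245804044216))
(array([ 0.69054952, -0.40192939]), np.float64(0.2177485133937876), 686, np.float64(0.017103245804044216))
bar [ 0.58582555 -0.30783079  0.08374009] 1698
[ 0.5877761  -0.3074586   0.08887499] 1106
((587.2404174804688, -305.9836120605469), (12.351383209228516, 52.60111618041992), 35.38644790649414)
```

```bash
python3 -m pendant '[[[-0.002,-0.02,0,0,0,0,1],[-0.002,-0.04,0,0,0,0,1],[0,-0.02,0,0,0,0,1],[0,0,0.03,0,0,0,1],[0,0,0.03,0,0,0,1],[0,0,0.02,0,0,0,1],[0,0,0.01,0,0,0,1],[0,0,0,0,0,0,1],[0,0,0,0,0,0,1],[0,0,0,0,0,0,1]]]'
python3 - <<'E'
from h import *
P=[]
o=ctrl.get_obs(); shot('wrist','w7'); shot('scene','sc7'); o2=ctrl.get_obs(); print(o['eef_pos'],o2['eef_pos'],o['eef_rot'],o['opening'],o['wrist_force'])
a=cv2.imread('pics/sc7.png'); cv2.imwrite('pics/sc7c.png',cv2.resize(a[200:300,250:370],None,fx=6,fy=6,interpolation=cv2.INTER_CUBIC))
E
```

```text
time_s: 7.7
eef_pos: [0.5228, -0.3549, 0.111]
eef_rot: [0.001, 0.945, 0.326, 0.001]
wrist_force: [-0.3, 0.4, -0.5]
opening: 0.226
[ 0.52281153 -0.35491285  0.11101199] [ 0.52257955 -0.35491633  0.11073825] [1.26675229e-03 9.45341517e-01 3.26078860e-01 6.23653041e-04] 0.22649866565925658 [-0.26087296  0.35665683 -0.48216702]
```

View pics/w7.png

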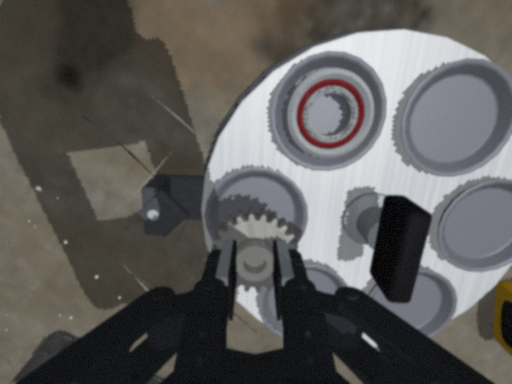

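View pics/sc7c.png

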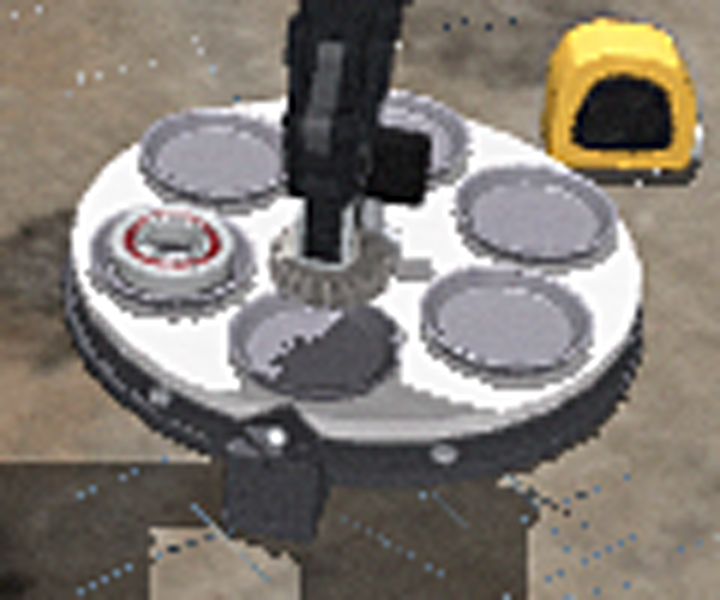

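Run:
```python
from h import *
im,d,T,k=load('w7'); W=world('w7'); g=im.mean(-1)
near=np.hypot(W[...,0]-.5217,W[...,1]+.353)<.042
m=near&(W[...,2]>.0355)&(W[...,2]<.042)&(g<190)
cs,_=cv2.findContours(m.astype(np.uint8),cv2.RETR_EXTERNAL,cv2.CHAIN_APPROX_NONE)
P=np.array([ray('w7',u,v,.039) for c in cs for u,v in c[:,0] if len(c)>20])
r=np.hypot(P[:,0]-.5217,P[:,1]+.353); P=P[r>.034]
from scipy.optimize import least_squares
s=least_squares(lambda c:np.hypot(P[:,0]-c[0],P[:,1]-c[1])-.0353,[.5217,-.353],loss='soft_l1',f_scale=5e-4); print(s.x,len(P),s.cost)
# gear in hand: teeth top plane
h=(W[...,2]>.075)&(W[...,2]<.092)&(np.hypot(W[...,0]-.5227,W[...,1]+.355)<.03)
P=W[h]; print(P.mean(0), circ(cpts('w7',h,.0837)))
u,v=proj('w7',[.5227,-.3549,.0927]); print(u,v)
```

```text
[ 0.52136565 -0.35269593] 197 4.689521998630246e-06
[ 0.51868981 -0.3510743   0.08445177] (array([ 0.52107208, -0.35420822]), np.float64(0.022984107523627527), 147, np.float64(0.0006887313293079451))
256.03378517752196 262.43956803603334
```

```bash
python3 -m pendant '[[[0,-0.0025,0.012,0,0,0,1],[0,0,0.012,0,0,0,1],[0,0,0.009,0,0,0,1],[0,0,0.003,0,0,0,1],[0,0,0,0,0,0,1],[0,0,0,0,0,0,1]]]'
python3 -m pendant '[[[0,0,0.002,0,0,0,1],[0,0,0,0,0,0,1],[0,0,0,0,0,0,1]]]'
```

```text
time_s: 8.4
eef_pos: [0.5204, -0.3524, 0.0731]
eef_rot: [-0.0, 0.945, 0.326, -0.0]
wrist_force: [-0.7, -0.0, -0.6]
opening: 0.229
time_s: 8.7
eef_pos: [0.5204, -0.3524, 0.0714]
eef_rot: [0.0, 0.945, 0.326, 0.0]
wrist_force: [0.6, 0.5, -0.7]
opening: 0.224
```

```bash
python3 -m pendant '[[[0.001,0,0.001,0,0,0,1],[0,0,0,0,0,0,1],[0,0,0,0,0,0,1]]]'
```

```text
time_s: 9.0
eef_pos: [0.5214, -0.3527, 0.0714]
eef_rot: [0.001, 0.945, 0.326, 0.0]
wrist_force: [-2.4, -2.7, 5.9]
opening: 0.226
```

Touching the floor (about 6 N up). I open part-way and back off upward.

```bash
python3 -m pendant '[[[0,0,0,0,0,0,0.4],[0,0,0,0,0,0,0.2],[0,0,0,0,0,0,0.1],[0,0,0,0,0,0,0.1],[0,0,0,0,0,0,0.1],[0,0,-0.005,0,0,0,0.1],[0,0,-0.015,0,0,0,0.1],[0,0,-0.03,0,0,0,0.1],[0,0,-0.04,0,0,0,0.1],[0,0,-0.04,0,0,0,0.1]]]'
python3 -m pendant '[[[0,0.03,0,0,0,0,-0.5],[0,0.04,0,0,0,0,-1],[0,0,0,0,0,0,-1],[0,0,0,0,0,0,-1]]]'
python3 - <<'E'
from h import *
o=ctrl.get_obs(); shot('wrist','w8'); print(o['eef_pos'],o['eef_rot'],o['opening'],o['wrist_force'])
gear('w8',[.5217,-.353],.032)
W=world('w8');im=load('w8')[0];g=im.mean(-1)
near=np.hypot(W[...,0]-.5217,W[...,1]+.353)<.042
m=near&(W[...,2]>.0355)&(W[...,2]<.041)&(g<190)
P=cpts('w8',m,.039); print('nest',circ(P))
b=np.hypot(W[...,0]-.5884,W[...,1]+.3057)<.05; t=b&(g<50)&(W[...,2]>.085); r=cv2.minAreaRect(W[t][:,:2].astype(np.float32)*1000); print(r,W[t].mean(0))
E
```

```text
time_s: 10.0
eef_pos: [0.521, -0.3516, 0.2027]
eef_rot: [0.0, 0.945, 0.326, 0.0]
wrist_force: [0.8, -0.3, 0.9]
opening: 0.448
time_s: 10.4
eef_pos: [0.5644, -0.4073, 0.2008]
eef_rot: [-0.0, 0.945, 0.326, 0.0]
wrist_force: [-1.6, 0.2, -0.9]
opening: 1.002
[ 0.56436441 -0.40727577  0.20076365] [-2.39078958e-05  9.45464942e-01  3.25723872e-01  3.78772523e-05] 1.002003034320012 [-1.55614731  0.17461067 -0.94133056]
0.0085 2112 (array([ 0.52170237, -0.35400434]), np.float64(0.022276268069012523), 240, np.float64(0.0011021122230636842)) [ 0.52134447 -0.35360552  0.04570622]
0.0165 359 (array([ 0.52150222, -0.35394053]), np.float64(0.010393849668611087), 71, np.float64(0.00019363589041318486)) [ 0.52144891 -0.35387981  0.05274372]
nest (array([ 0.52243891, -0.35396724]), np.float64(0.035215684118062425), 213, np.float64(0.00019273833547655715))
((587.3861083984375, -305.9758605957031), (12.473848342895508, 52.50715637207031), 36.59294128417969) [ 0.58691594 -0.30641243  0.08889865]
```

View pics/w8.png

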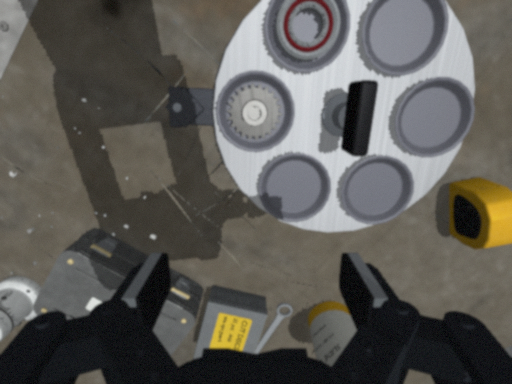

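```bash
python3 -m pendant '[[[0.021,-0.017,0,0,0,0,-1],[0.03,-0.024,0,0,0,0,-1],[0.03,-0.024,0,0,0,0,-1],[0,0,0,0,0,0.035,-1],[0,0,0.02,0,0,0,-1],[0,0,0.03,0,0,0,-1],[0,0,0,0,0,0,-1],[0,0,0,0,0,0,-1]]]'
python3 - <<'E'
from h import *
o=ctrl.get_obs(); shot('wrist','w9'); o2=ctrl.get_obs(); print(o['eef_pos'],o2['eef_pos'],o['eef_rot'],2*np.degrees(np.arctan2(o['eef_rot'][2],o['eef_rot'][1])),o['q'],o['wrist_force'])
W=world('w9');im=load('w9')[0];g=im.mean(-1)
b=np.hypot(W[...,0]-.5884,W[...,1]+.3057)<.04; t=b&(g<60)&(W[...,2]>.086)&(W[...,2]<.096); r=cv2.minAreaRect(W[t][:,:2].astype(np.float32)*1000); print(r,W[t].mean(0))
E
```

```text
time_s: 11.25
eef_pos: [0.5875, -0.305, 0.1507]
eef_rot: [-0.001, 0.951, 0.309, -0.0]
wrist_force: [-0.0, 0.3, 0.8]
opening: 1.001
[ 0.58746965 -0.30501834  0.15071248] [ 0.58823314 -0.3057575   0.15188866] [-5.20819510e-04  9.50899644e-01  3.09498773e-01 -3.24195734e-04] 36.058060686543904 [-6.57834186e-01  4.71663359e-01  1.45443851e+00  5.42924157e-05
  1.21671668e+00 -1.28718492e+00] [-0.00141051  0.33751198  0.7715652 ]
((587.695556640625, -304.755615234375), (13.68799877166748, 54.17228317260742), 35.81321716308594) [ 0.58653961 -0.30307099  0.08899521]
```

View pics/w9.png

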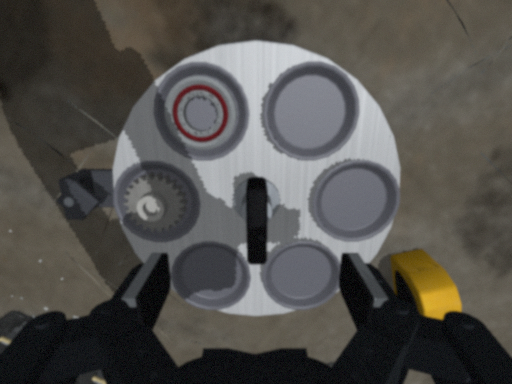

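```bash
python3 -m pendant '[[[0,0,0.02,0,0,0,-0.5],[0,0,0.02,0,0,0,0],[0,0,0.015,0,0,0,0],[0,0,0.004,0,0,0,0.3],[0,0,0,0,0,0,0.5],[0,0,0,0,0,0,0.7],[0,0,0,0,0,0,1],[0,0,0,0,0,0,1],[0,0,0,0,0,0,1],[0,0,0,0,0,0,1]]]'
```

```text
time_s: 12.3
eef_pos: [0.5893, -0.3053, 0.0924]
eef_rot: [0.0, 0.951, 0.309, 0.001]
wrist_force: [3.8, 2.5, -2.2]
opening: 0.15
```

Gripped on the bar with small forces. First 20° clockwise (positive about tool z), then check.

```bash
python3 -m pendant '[[[0,0,0,0,0,0.05,1],[0,0,0,0,0,0.075,1],[0,0,0,0,0,0.075,1],[0,0,0,0,0,0.075,1],[0,0,0,0,0,0.075,1],[0,0,0,0,0,0,1]]]'
python3 - <<'E'
from h import *
o=ctrl.get_obs(); shot('wrist','w10'); print(2*np.degrees(np.arctan2(o['eef_rot'][2],o['eef_rot'][1])),o['q'],o['wrist_force'],o['torque'])
E
```

```text
time_s: 12.9
eef_pos: [0.5893, -0.3053, 0.0924]
eef_rot: [0.0, 0.99, 0.138, 0.001]
wrist_force: [4.3, 3.1, -2.5]
opening: 0.151
15.902862477758314 [-0.6570748   0.54492273  1.47839346  0.00148499  1.11611107 -0.93528284] [ 4.31925885  3.06952893 -2.51167752] [ 0.47083962 -0.51601668  0.13679141]
```

View pics/w10.png

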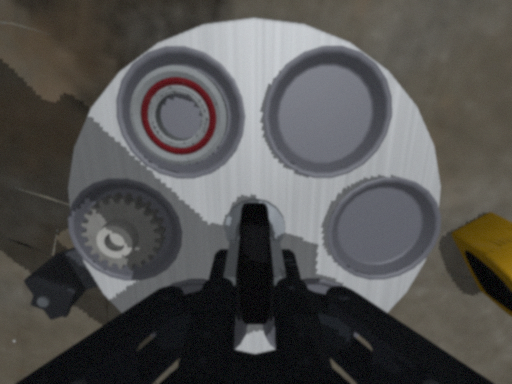

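```bash
python3 -m pendant '[[[0,0,0,0,0,0.075,1],[0,0,0,0,0,0.075,1],[0,0,0,0,0,0.075,1],[0,0,0,0,0,0.075,1],[0,0,0,0,0,0.075,1],[0,0,0,0,0,0.075,1],[0,0,0,0,0,0.075,1],[0,0,0,0,0,0.075,1],[0,0,0,0,0,0.05,1],[0,0,0,0,0,0.04,1]]]'
python3 -m pendant '[[[0,0,0,0,0,0.01,1],[0,0,0,0,0,0,1],[0,0,0,0,0,0,1]]]'
python3 - <<'E'
from h import *
o=ctrl.get_obs(); print(2*np.degrees(np.arctan2(o['eef_rot'][2],o['eef_rot'][1])),o['wrist_force'],o['torque'])
shot('wrist','w11')
E
```

```text
time_s: 13.95
eef_pos: [0.5894, -0.3053, 0.0924]
eef_rot: [-0.0, 0.979, -0.205, 0.001]
wrist_force: [4.6, 2.4, -2.3]
opening: 0.149
time_s: 14.25
eef_pos: [0.5894, -0.3053, 0.0924]
eef_rot: [-0.0, 0.978, -0.209, 0.001]
wrist_force: [5.2, 2.3, -2.9]
opening: 0.148
-24.1039113629836 [ 5.22210234  2.31667683 -2.8927748 ] [ 0.44151543 -0.58707153 -0.03595329]
```

View pics/w11.png

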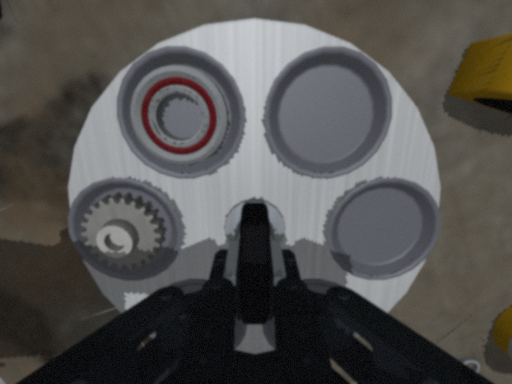

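Turned 60° with the gear still seated at (117,235). I release and rise straight up.

```bash
python3 -m pendant '[[[0,0,0,0,0,0,0.6],[0,0,0,0,0,0,0.3],[0,0,0,0,0,0,0],[0,0,0,0,0,0,-0.3],[0,0,0,0,0,0,-0.3],[0,0,-0.01,0,0,0,-0.3],[0,0,-0.03,0,0,0,-0.3],[0,0,-0.04,0,0,0,-0.3],[0,0,-0.04,0,0,0,-0.3],[0,0,-0.04,0,0,0,-0.3]]]'
python3 -m pendant '[[[0,0.02,-0.02,0,0,0,-1],[0,0.02,0,0,0,0,-1],[0,0,0,0,0,0,-1],[0,0,0,0,0,0,-1],[0,0,0,0,0,0,-1]]]'
python3 - <<'E'
from h import *
o=ctrl.get_obs(); shot('wrist','w12'); print(o['eef_pos'],o['wrist_force'])
W=world('w12');im=load('w12')[0];g=im.mean(-1)
b=np.hypot(W[...,0]-.5884,W[...,1]+.3057)<.04; t=b&(g<60)&(W[...,2]>.084)&(W[...,2]<.096); print(cv2.minAreaRect(W[t][:,:2].astype(np.float32)*1000))
a=np.radians(215.5-60); c=np.array([.5884,-.3057])+.082*np.array([np.cos(a),np.sin(a)]); print('expect',c)
gear('w12',c,.032)
m=(np.hypot(*(W[...,:2]-c).transpose(2,0,1))<.042)&(W[...,2]>.0355)&(W[...,2]<.041)&(g<190)
cs=circ(cpts('w12',m,.039)); print(cs); v=cs[0]-[.5884,-.3057]; print(np.degrees(np.arctan2(v[1],v[0])))
shot('scene','sc12'); aa=cv2.imread('pics/sc12.png'); cv2.imwrite('pics/sc12c.png',cv2.resize(aa[180:300,240:380],None,fx=5,fy=5,interpolation=cv2.INTER_CUBIC))
E
```

```text
time_s: 15.3
eef_pos: [0.5879, -0.3057, 0.2537]
eef_rot: [0.0, 0.978, -0.209, 0.0]
wrist_force: [0.8, -0.2, -0.0]
opening: 0.65
time_s: 15.8
eef_pos: [0.5711, -0.3415, 0.2694]
eef_rot: [-0.001, 0.978, -0.209, -0.001]
wrist_force: [-0.3, -0.1, -0.1]
opening: 0.999
[ 0.5711114  -0.34152706  0.26938099] [-0.26043798 -0.05569419 -0.11880918]
((588.7939453125, -304.77789306640625), (53.4073600769043, 11.827370643615723), 65.61243438720703)
expect [ 0.51378318 -0.27169515]
0.0085 1322 (array([ 0.51366456, -0.2714328 ]), np.float64(0.022645519119737872), 133, np.float64(0.0007285028615010344)) [ 0.51443544 -0.27116592  0.04656519]
0.0165 235 (array([ 0.51420546, -0.27157213]), np.float64(0.010462904724031106), 45, np.float64(0.00021510013126909759)) [ 0.51422958 -0.27150411  0.05333602]
(array([ 0.51373952, -0.27219862]), np.float64(0.03522219402972475), 149, np.float64(0.00023940065352744458))
155.8334459756674
```

View pics/w12.png

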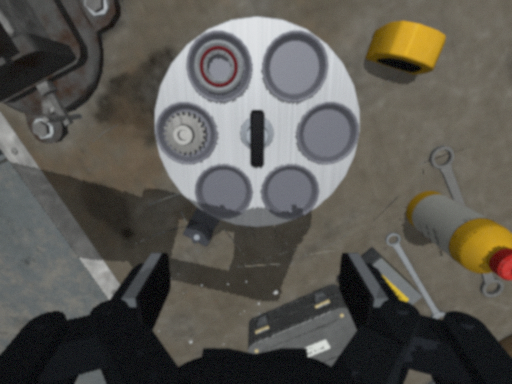

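View pics/sc12c.png

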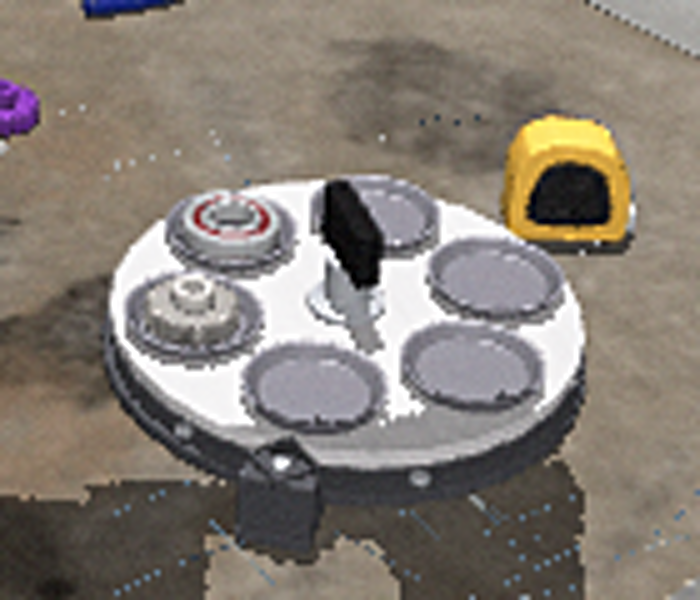

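The wheel has moved one click: the gear's nest is at 155.8° from the axis, against 155.5° expected. The gear is seated hub up at (184,133) in the wrist view, an empty nest is at the pointer, and the hand is clear.

Run:
```python
from bench import ctrl
o=ctrl.get_obs(); print(o['time_s'],abs(o['dq']).max()); print(ctrl.hand_in())
```

```text
15.9 0.007399918736317439
the job is handed in; nothing more can be done
None
```

I laid the gear flat, hub up, in the pointer nest and let go. I then turned the carousel one click clockwise by its grip bar, released the bar and raised the hand clear. The job was handed in at 15.9 s.

**Gear:** After release its centre measured about 1 mm from the nest centre. After the turn it was still within 1 mm, with the hub top at 53 mm above the bench, as expected for a gear lying on the nest floor.

**Wheel:** The nest bearing measured 155.8° from the axis, down from about 215.3° at the start. That is roughly 59.5°, or one click clockwise. The next empty nest stood at the pointer, and the wrist force was near zero.

One small disagreement: the wrist camera's nest position before and after placing differed by about 1 mm. None of the other checks failed or disagreed. Handing in gave no verdict.

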